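# Set out the colour-coded sample tubes

### The arm

A 6-joint arm with a two-finger parallel gripper is mounted at the origin on a cart in front of the work surface, level with it; the furniture and walls round the work are solid. World frame = base frame: x ahead of the robot, y to its left, z up, the work surface at z = 0. Lengths are in m, angles in rad, forces in N, time in s.
With the tool pointing down it reaches from about 0.35 to 0.975 m from the base axis. Payload 4.9 kg.
Tool frame: the origin (TCP) lies on the mounting face of the last link; the fingertips stand 173 mm ahead of it and the grasp point (between the pads) lies 155 mm ahead of it; z points along the fingers, y is the line along which they close (so a half turn about z gives the same grasp; the last joint's range is limited). The gripper opens to 85 mm and grips with 20 to 120 N. Pads are 22 mm wide; open, the fingers measure 114 mm over their backs; the gripper's body (76 mm by 85 mm) begins 54 mm behind the grasp point. The pads swing forward as they close: fully open they stand 13 mm farther back than shut.
Start: joints at [-0.119, 0.053, 1.613, -0, 1.476, -0.119], TCP at [0.625, 0, 0.405] pointing down, gripper open.
Joint ranges: [-3.01, 3.01], [-1.01, 2.22], [0.06, 2.58], [-1.02, 4.17], [0.09, 2.62], [-3.14, 3.14]. Speed limits (rad/s): [2.57, 2.57, 3.14, 3.14, 3.14, 3.14].

### API

Orientations are given as a rotation vector (axis times angle).
In Python, from station import monitor, eyes, finish_job gives the robot as it stands. The module is installed in compiled form; this text tells all that it offers.
- The arm moves only by the tool step_arm, never from a script. Its argument "commands" is a list of rows, each a list of 3 entries, a list of its own where there are three numbers: the opening in per cent of the stroke, from 0 (shut) to 100 (fully open), then the shift along the tool's x, y, z in mm, then the turn about the tool's z in degrees. In form: [[hand, [x, y, z], yaw], ...]. A call has 1 to 12 rows; each row is the pose to reach, as a shift and turn from the pose commanded when the call began, along the tool's axes at that moment; what a row does not reach only later rows make up. A row lasts 1/8 s, in which the tool goes at most 62.5 mm and 10.7 degrees, less where a joint would pass 70% of its speed; a pose out of reach is approached as far as the arm can. A call with a gripper value outside its range is refused whole. The fingers move at their own pace and stop on an object; "squeeze" is the grip in N (left out, the last holds). Time passes only in rows, so rows that repeat a pose let the fingers close. It gives the time, the measured TCP pose, the force, the opening and the grip force at its end, in the units of the state.
- monitor.get_obs(): the state, without advancing time (a new reading comes with each control period).
- eyes.get_image(name): name is "scene" or "side" or "wrist"; returns the picture (400x640x3 uint8, red, green, blue); there is no depth.
- eyes.camera_info(name): a dict with "camera_matrix" (3x3 intrinsics, pixels), "k1" (the pictures are not rectified: a ray, as slopes to the right and down, at radius r is drawn at 1 + k1 r^2 times it, then the intrinsics apply), "extrinsics" (4x4, takes a point from camera to world coordinates). Camera axes: x right, y down, z forward; pixel columns grow to the right and rows downward; lengths in m; the calibration is good to about 2 mm. A picture is of the moment at which its call begins: read the wrist's pose just before it. camera_info takes no time and is no camera call; for the wrist camera it gives the pose at the moment of the call.
- finish_job(): hands the job in; it is judged then, once.
The state is a dict: "t": time; "q": joint angles; "dq": joint speeds; "effort": joint torques, N m; "tool_pos": TCP position; "tool_rot": TCP orientation; "contact_force": force on the tool from outside, world axes, zero at the start; "wrist_torque": the same for the moment, N m; "opening": finger opening in m; "grip_force": force on a finger pad.
Only numpy, scipy, OpenCV 4.12 (cv2) and the standard library are available. Lean on these libraries where they do the work, as an engineer would, in place of code of your own. Each camera call takes 0.05 s, during which the arm holds its last target. There are 200 camera calls.

### The job

Set out the samples for measuring: stand each of the three tubes with a coloured disc on its cap in the holder of the same colour. The amber dropper bottle has been left in the yellow holder; it belongs upright in the square black tray. Set everything down gently and upright without tipping anything over, and leave the plain orange-capped tube and the roll of tape where they are.

Things in the scene. Friction and masses are not known exactly. Their poses are not given: they have to be found in the camera images.
- tube_blue_mid (a point): centre (half-way up) of the loose sample tube with a blue disc on top of its orange screw cap and a blue band round its clear side, upright and round, 74 mm tall, body 26 mm in diameter, cap 30 mm across; 30 g; stands on the worktop on its flat foot, 37 mm below this point; its z axis points up. Grasp it round the body near this point
- tube_yellow_mid (a point): centre (half-way up) of the loose sample tube with a yellow disc on top of its orange screw cap and a yellow band round its clear side, upright and round, 74 mm tall, body 26 mm in diameter, cap 30 mm across; 30 g; stands on the worktop on its flat foot, 37 mm below this point; its z axis points up. Grasp it round the body near this point
- tube_green_mid (a point): centre (half-way up) of the loose sample tube with a green disc on top of its orange screw cap and a green band round its clear side, upright and round, 74 mm tall, body 26 mm in diameter, cap 30 mm across; 30 g; stands on the worktop on its flat foot, 37 mm below this point; its z axis points up. Grasp it round the body near this point
- tube_plain_mid (a point): centre (half-way up) of a loose tube of the same shape and size with a plain orange cap, no coloured disc and no band; not to be moved
- amber_bottle_mid (a point): centre (half-way up) of the loose amber dropper bottle, 94 mm tall, 50 g, that stands upright in the yellow holder at the start, its base 47 mm below this point; z axis up. Its amber body is a 30 mm cylinder up to 56 mm above its base, then a black neck 20 mm across up to 66 mm and a black bulb 14 mm across up to 94 mm; grasp the upper body (about 5 mm above this point), the neck or the bulb
- holder_blue: fixed round blue plastic tube holder, a shallow cup 64 mm across and 12 mm high, open at the top, its well 48 mm wide with a floor 4 mm above the worktop; origin on its axis at its underside, z up; empty at the start
- holder_yellow: fixed round yellow plastic tube holder, a shallow cup 64 mm across and 12 mm high, open at the top, its well 48 mm wide with a floor 4 mm above the worktop; origin on its axis at its underside, z up; the amber bottle stands in it at the start
- holder_green: fixed round green plastic tube holder, a shallow cup 64 mm across and 12 mm high, open at the top, its well 48 mm wide with a floor 4 mm above the worktop; origin on its axis at its underside, z up; empty at the start
- tray: fixed square black tray, 58 x 58 mm, 12 mm high, open at the top, walls 5 mm, inside 48 x 48 mm with a floor 5 mm above the worktop; origin at the centre of its underside, z up, x and y along its sides
- tape_roll_mid (a point): centre of a loose roll of blue tape lying flat, 92 mm across and 24 mm high; not to be moved
Mind the look-alikes: they are no part of the job. Of the things like the holder_green, leave any that is pink; of the rest the larger one is meant.

How it is judged:
At the end, for the whole second after the job is handed in: Each marked tube stands upright (0.1 rad) on the floor of its colour's holder, within 13 mm of its axis; the amber bottle likewise in the black tray, within 15 mm of its centre; plain tube upright, it and the tape roll within 20 mm of their starts; all at rest (horizontal distance between tube_blue_mid and holder_blue below 0.013 m and z of tube_blue_mid in the frame of holder_blue between 0.036 and 0.046 m and angle between each of tube_blue_mid, tube_yellow_mid, tube_green_mid, amber_bottle_mid, tube_plain_mid's own z axis and vertical below 0.1 rad and linear speed of each of tube_blue, tube_yellow, tube_green, amber_bottle below 0.02 m/s and horizontal distance between tube_yellow_mid and holder_yellow below 0.013 m and z of tube_yellow_mid in the frame of holder_yellow between 0.036 and 0.046 m and horizontal distance between tube_green_mid and holder_green below 0.013 m and z of tube_green_mid in the frame of holder_green between 0.036 and 0.046 m and horizontal distance between amber_bottle_mid and tray below 0.015 m and z of amber_bottle_mid in the frame of tray between 0.047 and 0.057 m and distance of each of tube_plain_mid, tape_roll_mid from where it was at the start of the episode below 0.02 m); the robot touches nothing.
It fails at once if a tube or the bottle is dropped from more than about 25 mm, or thrown ((linear speed of tube_blue above 0.7 m/s and contact force between the fingers and tube_blue below 0.05 N) or (linear speed of tube_yellow above 0.7 m/s and contact force between the fingers and tube_yellow below 0.05 N) or (linear speed of tube_green above 0.7 m/s and contact force between the fingers and tube_green below 0.05 N) or (linear speed of amber_bottle above 0.7 m/s and contact force between the fingers and amber_bottle below 0.05 N)).
It fails at once if a tube or the bottle is tipped over (angle between any of tube_blue_mid, tube_yellow_mid, tube_green_mid, amber_bottle_mid, tube_plain_mid's own z axis and vertical above 0.8 rad).
It fails at once if the plain tube or the tape roll is shifted (distance of any of tube_plain_mid, tape_roll_mid from where it was at the start of the episode above 0.03 m).
It also fails if it takes over 104 s, if anything falls off the work surface, if the arm or the gripper's body presses on something with over 40 N, if the wrist force passes 120 N, or if a joint passes its speed limit or range.

## Working session

There is one attempt and no reset: what is moved stays moved. The work goes in short steps, Python scripts to look and compute and a tool call to move; the robot and the scene stay as the last step left them, time stands still between calls to the robot, and variables do not carry over. Pictures are saved under pics/ and viewed, at most 14 in all, crops included, and the job is handed in when it is done.

Besides the shell and the picture viewer there is one more tool, called as name([rows], argument=value, ...), one row to a line, values as JSON. step_arm: Moves the arm, as the interface text tells. Its arguments: {"type":"object","properties":{"commands":{"type":"array"},"squeeze":{"type":"number"}},"required":["commands"]}

```bash
mkdir -p pics
cat > h.py <<'E'
import numpy as np, cv2
from station import monitor, eyes, finish_job
def snap(name,f):
    info=eyes.camera_info(name); im=eyes.get_image(name)
    cv2.imwrite('pics/'+f,im[:,:,::-1]); return im,info
def pix2w(info,u,v,z):
    K=np.array(info['camera_matrix']);T=np.array(info['extrinsics']);k=info['k1']
    d=np.array([(u-K[0,2])/K[0,0],(v-K[1,2])/K[1,1]]);s=d.copy()
    for _ in range(30): s=d/(1+k*(s@s))
    r=T[:3,:3]@np.array([s[0],s[1],1]);o=T[:3,3]
    return o+r*(z-o[2])/r[2]
E
python3 - <<'E'
from h import *
import pickle
D={}
for n in ['scene','side','wrist']:
    im,i=snap(n,n+'0.png');D[n]=i
    print(n,np.round(i['extrinsics'],3).tolist(),np.round(i['camera_matrix'],1).tolist(),i['k1'])
pickle.dump(D,open('info0.pkl','wb'))
o=monitor.get_obs();print(o)
E
```

```text
scene [[0.466, -0.613, 0.638, -0.364], [-0.885, -0.314, 0.345, -0.424], [-0.011, -0.725, -0.688, 0.937], [0.0, 0.0, 0.0, 1.0]] [[491.8, 0.0, 309.0], [0.0, 491.8, 192.5], [0.0, 0.0, 1.0]] -0.01104375649511505
side [[-0.834, -0.333, 0.44, -0.017], [-0.551, 0.473, -0.687, 0.734], [0.02, -0.816, -0.578, 0.681], [0.0, 0.0, 0.0, 1.0]] [[373.4, 0.0, 319.2], [0.0, 373.4, 198.7], [0.0, 0.0, 1.0]] 0.00012724791130254787
wrist [[1.0, 0.001, -0.002, 0.625], [0.001, -0.947, -0.322, 0.083], [-0.002, 0.322, -0.947, 0.373], [0.0, 0.0, 0.0, 1.0]] [[276.6, 0.0, 319.6], [0.0, 276.6, 198.0], [0.0, 0.0, 1.0]] -0.03632911843409717
{'t': 0.15, 'q': array([-1.19006917e-01,  5.32186893e-02,  1.61395682e+00,  1.52081229e-05,
        1.47602953e+00, -1.18964407e-01]), 'dq': array([-4.94252583e-08, -1.52243319e-03, -3.39072544e-03,  1.01962692e-03,
       -1.55910581e-05,  2.55900784e-05]), 'effort': array([ 5.10442842e-04, -3.94241810e+01, -3.70721948e+01, -1.15854355e-04,
        4.61802789e-03,  5.00508997e-05]), 'tool_pos': array([6.24792789e-01, 2.24872733e-05, 4.03749881e-01]), 'tool_rot': array([-2.22058720e+00, -2.22048959e+00,  1.54632978e-03]), 'contact_force': array([-0.06839768, -0.27671686,  0.02834308]), 'wrist_torque': array([ 0.06127205, -0.0090012 , -0.04420015]), 'grip_force': 0.0, 'opening': 0.08572492294288786}
```

View pics/scene0.png

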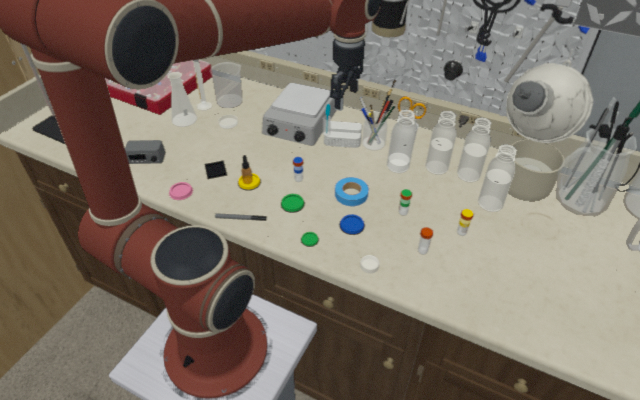

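View pics/side0.png

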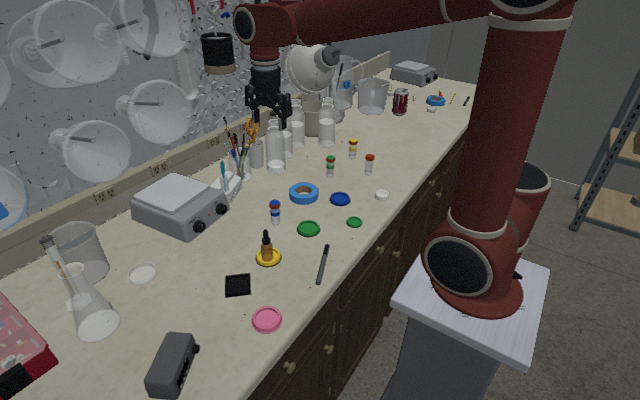

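View pics/wrist0.png

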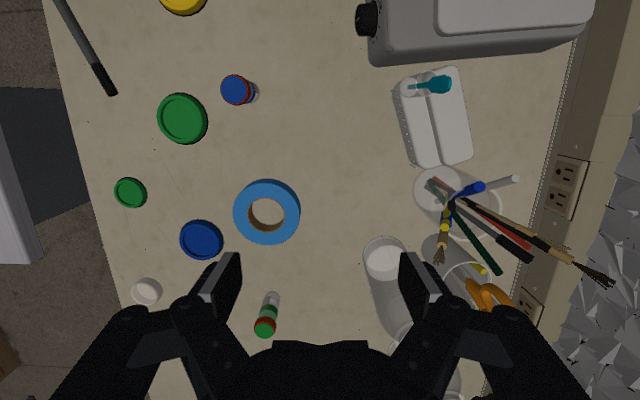

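Run:
```python
from h import *
im=cv2.imread('pics/scene0.png')
a=cv2.resize(im[150:210,180:320],None,fx=5,fy=5,interpolation=cv2.INTER_CUBIC)
b=cv2.resize(im[185:245,340:480],None,fx=5,fy=5,interpolation=cv2.INTER_CUBIC)
cv2.imwrite('pics/c1.png',np.vstack([a,b]))
```

```text
(no output)
```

View pics/c1.png

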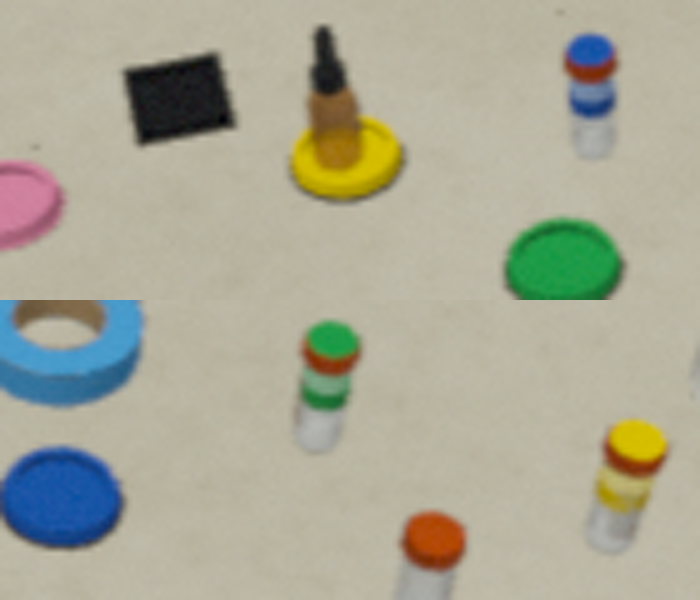

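```bash
cat > m.py <<'E'
from h import *
import pickle
D=pickle.load(open('info0.pkl','rb'))
L={'scene':dict(tray=(215.8,169.8,.012),bottle=(244.6,156.5,.092),hY=(249.2,181,.012),tB=(298.2,160,.074),hG=(292.6,202.4,.012),small=(310,239,.01),tG=(406.2,193.2,.074),hB=(352.2,223.4,.012),tY=(467.2,213,.074),plain=(426.6,231.6,.074),tape=(351.5,188,.024),pen=(240,217,.01)),
'wrist':dict(tB=(236,90,.074),hG=(182,118,.012),tG=(265,328,.074),hB=(202,239,.012),tape=(266,212,.024),small=(130,192,.01))}
for c in L:
    for n,p in L[c].items():
        w=pix2w(D[c],*p);print(c,n,np.round(w[:2],3),round(np.hypot(*w[:2]),3))
E
python3 m.py
```

```text
scene tray [0.455 0.323] 0.558
scene bottle [0.465 0.221] 0.515
scene hY [0.458 0.211] 0.504
scene tB [0.537 0.095] 0.545
scene hG [0.439 0.061] 0.443
scene small [ 0.347 -0.04 ] 0.35
scene tG [ 0.546 -0.212] 0.586
scene hB [ 0.442 -0.112] 0.456
scene tY [ 0.547 -0.368] 0.659
scene plain [ 0.444 -0.299] 0.535
scene tape [ 0.55  -0.061] 0.554
scene pen [0.331 0.158] 0.366
wrist tB [0.539 0.097] 0.548
wrist hG [0.449 0.067] 0.454
wrist tG [ 0.549 -0.207] 0.587
wrist hB [ 0.452 -0.103] 0.464
wrist tape [ 0.551 -0.056] 0.554
wrist small [ 0.358 -0.032] 0.36
```

step_arm([
  [100, [50, -40, 0], 0],
  [100, [100, -80, 0], 0],
  [100, [150, -120, 0], 0],
  [100, [200, -160, 0], 0],
  [100, [200, -160, 0], 0],
  [100, [200, -160, 0], 0],
])

```text
t: 0.9
tool_pos: [0.4649, 0.2001, 0.4046]
tool_rot: [2.22, 2.222, -0.0]
contact_force: [0.6, 0.3, 0.4]
opening: 0.0856
grip_force: 0.0
```

Run:
```python
from h import *
import pickle
o=monitor.get_obs();print(o['tool_pos'],o['tool_rot'],o['contact_force'])
im,i=snap('wrist','w1.png');pickle.dump(i,open('w1.pkl','wb'))
```

```text
[0.46485364 0.20014566 0.40461447] [ 2.22000968e+00  2.22207851e+00 -1.92971751e-04] [0.60208741 0.2930565  0.36210742]
```

View pics/w1.png

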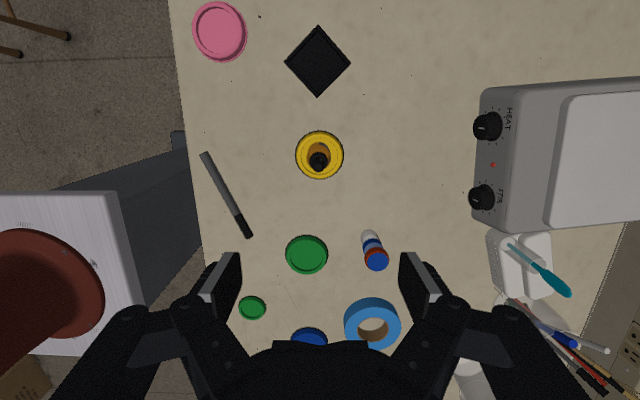

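Run:
```python
from h import *
import pickle
i=pickle.load(open('w1.pkl','rb'))
for n,p in dict(tray=(317.5,61,.012),hY=(319.5,154.5,.012),bulb=(319,161,.098),hG=(306.5,254,.012),tB=(377,260,.074),).items(): print(n,np.round(pix2w(i,*p),4))
im=cv2.imread('pics/w1.png');hsv=cv2.cvtColor(im,cv2.COLOR_BGR2HSV)
for nm,lo,hi,roi in [('Y',(22,120,100),(35,255,255),(120,185,280,360)),('G',(50,100,60),(80,255,255),(225,280,275,340)),('tray',(0,0,0),(179,255,50),(15,110,270,360))]:
    a,b,c,d=roi;m=cv2.inRange(hsv[a:b,c:d],lo,hi);k=max(cv2.findContours(m,0,1)[0],key=cv2.contourArea)
    (x,y),s,_=cv2.minAreaRect(k) if nm=='tray' else cv2.fitEllipse(k);print(nm,x+c,y+a,s,np.round(pix2w(i,x+c,y+a,.009),4))
```

```text
tray [0.4622 0.332  0.012 ]
hY [0.4647 0.22   0.012 ]
bulb [0.4643 0.2283 0.098 ]
hG [0.4456 0.0717 0.012 ]
tB [0.5364 0.0994 0.074 ]
Y 318.88537979125977 155.0792007446289 (45.38852310180664, 45.8831901550293) [0.4639 0.2187 0.009 ]
G 305.80733489990234 254.9472370147705 (36.51787567138672, 40.32416915893555) [0.4444 0.0683 0.009 ]
tray 317.0 60.999996185302734 (50.91168212890625, 52.32590103149414) [0.4615 0.3324 0.009 ]
```

step_arm([
  [100, [12, 0, 40], 0],
  [100, [24, 0, 85], 0],
  [100, [24, 0, 85], 0],
  [100, [24, 0, 85], 0],
])

```text
t: 1.45
tool_pos: [0.4661, 0.2233, 0.3212]
tool_rot: [2.222, 2.219, 0.002]
contact_force: [-0.3, 0.2, 0.8]
opening: 0.0855
grip_force: 0.0
```

```bash
cat > look.py <<'E'
import sys
from h import *
import pickle
o=monitor.get_obs();print(np.round(o['tool_pos'],4),np.round(o['contact_force'],1),o['t'])
im,i=snap('wrist',sys.argv[1]+'.png');pickle.dump(i,open(sys.argv[1]+'.pkl','wb'))
R={'Y':((22,120,100),(35,255,255)),'G':((50,100,60),(80,255,255)),'B':((105,150,60),(125,255,255)),'K':((0,0,0),(179,255,50)),'O':((0,150,60),(14,255,255))}
hsv=cv2.cvtColor(im,cv2.COLOR_RGB2HSV)
for a in sys.argv[2:]:
    m=cv2.inRange(hsv,*R[a])
    for k in cv2.findContours(m,0,1)[0]:
        if cv2.contourArea(k)<150: continue
        (x,y),s,_=cv2.minAreaRect(k) if a=='K' else cv2.fitEllipse(k)
        if s[1]>200: continue
        print(a,round(x),round(y),np.round(s),'h.009',np.round(pix2w(i,x,y,.009)[:2],4),'h.074',np.round(pix2w(i,x,y,.074)[:2],4),'h.098',np.round(pix2w(i,x,y,.098)[:2],4))
E
python3 look.py w2 Y K G
```

```text
[0.4661 0.2233 0.3212] [-0.3  0.2  0.8] 1.45
Y 317 190 [52. 54.] h.009 [0.4637 0.2192] h.074 [0.4643 0.2393] h.098 [0.4645 0.2467]
K 18 357 [36. 83.] h.009 [ 0.03   -0.0329] h.074 [0.1308 0.0454] h.098 [0.1681 0.0743]
K 40 321 [113.  25.] h.009 [0.0905 0.0357] h.074 [0.1773 0.0982] h.098 [0.2094 0.1212]
K 519 243 [32. 36.] h.009 [0.6984 0.1548] h.074 [0.6448 0.1897] h.098 [0.625  0.2026]
K 316 210 [31. 23.] h.009 [0.4621 0.1971] h.074 [0.4631 0.2223] h.098 [0.4634 0.2316]
K 198 222 [84.  5.] h.009 [0.3311 0.1824] h.074 [0.3623 0.2109] h.098 [0.3739 0.2215]
K 532 159 [37. 42.] h.009 [0.6895 0.2535] h.074 [0.638  0.2656] h.098 [0.6189 0.2701]
K 314 74 [65. 66.] h.009 [0.4616 0.3334] h.074 [0.4627 0.3271] h.098 [0.4631 0.3247]
K 28 32 [58. 11.] h.009 [0.1927 0.3751] h.074 [0.256  0.3592] h.098 [0.2793 0.3533]
G 302 306 [42. 48.] h.009 [0.4441 0.0688] h.074 [0.4492 0.1236] h.098 [0.4511 0.1439]
```

View pics/w2.png

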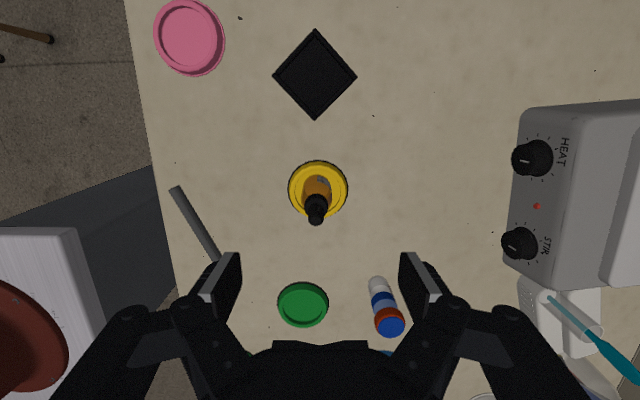

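step_arm([
  [100, [0, -3, 40], 0],
  [100, [0, -3, 80], 0],
  [100, [0, -3, 110], 0],
  [100, [0, -3, 110], 0],
  [100, [0, -3, 110], 0],
  [25, [0, -3, 110], 0],
  [25, [0, -3, 110], 0],
  [25, [0, -3, 110], 0],
  [25, [0, -3, 110], 0],
  [25, [0, -3, 110], 0],
  [25, [0, -3, 110], 0],
  [25, [0, -3, 110], 0],
], squeeze=25)

```text
t: 3.0
tool_pos: [0.4623, 0.2241, 0.2103]
tool_rot: [2.221, 2.221, 0.001]
contact_force: [-2.1, 0.6, 6.1]
opening: 0.0287
grip_force: 26.0
```

step_arm([
  [25, [0, 0, -15], 0],
  [25, [0, 0, -35], 0],
  [25, [0, 0, -50], 0],
  [25, [20, 0, -50], 0],
  [25, [50, 0, -50], 0],
  [25, [80, 0, -50], 0],
  [25, [100, -1, -50], 0],
  [25, [109, -1, -50], 0],
  [25, [109, -1, -50], 0],
  [25, [109, -1, -50], 0],
])

```text
t: 4.25
tool_pos: [0.461, 0.3325, 0.2595]
tool_rot: [2.222, 2.221, -0.001]
contact_force: [0.3, -0.1, -0.4]
opening: 0.0288
grip_force: 25.5
```

```bash
python3 look.py w3 Y K
```

```text
[0.461  0.3325 0.2595] [ 0.3 -0.1 -0.4] 4.25
Y 298 314 [12. 39.] h.009 [0.4401 0.2192] h.074 [0.4463 0.2772] h.098 [0.4486 0.2986]
Y 341 318 [20. 44.] h.009 [0.4824 0.2144] h.074 [0.4761 0.2739] h.098 [0.4737 0.2958]
K 11 395 [29.  9.] h.009 [0.0816 0.0844] h.074 [0.1939 0.1823] h.098 [0.2354 0.2185]
K 558 297 [40. 48.] h.009 [0.6975 0.2367] h.074 [0.6275 0.2895] h.098 [0.6017 0.309 ]
K 287 306 [574. 185.] h.009 [0.4291 0.2286] h.074 [0.4386 0.2839] h.098 [0.4421 0.3042]
K 321 207 [69. 69.] h.009 [0.4619 0.3321] h.074 [0.4616 0.3567] h.098 [0.4616 0.3658]
K 25 61 [52. 13.] h.009 [0.239  0.4493] h.074 [0.3047 0.4392] h.098 [0.329  0.4355]
```

View pics/w3.png

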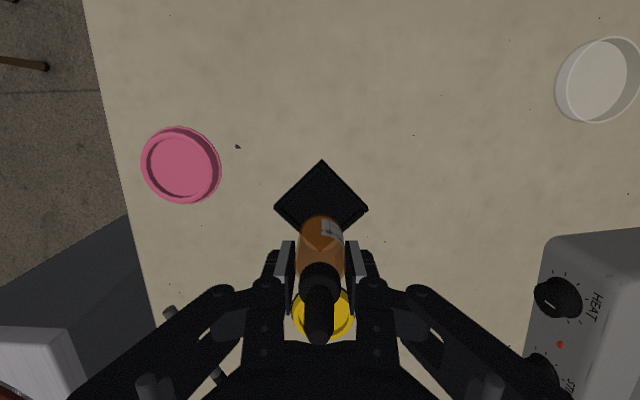

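step_arm([
  [25, [0, 1, 20], 0],
  [25, [0, 1, 38], 0],
  [25, [0, 1, 45], 0],
  [25, [0, 1, 49], 0],
  [25, [0, 1, 49], 0],
  [25, [0, 1, 49], 0],
  [60, [0, 1, 49], 0],
  [80, [0, 1, 49], 0],
  [80, [0, 1, 49], 0],
  [80, [0, 1, 49], 0],
])

```text
t: 5.55
tool_pos: [0.4619, 0.333, 0.2106]
tool_rot: [-2.221, -2.221, 0.0]
contact_force: [-0.1, 1.0, -0.8]
opening: 0.0679
grip_force: 0.0
```

step_arm([
  [80, [0, 0, -40], 0],
  [80, [0, 0, -90], 0],
  [100, [0, 0, -120], 0],
  [100, [-50, 15, -120], 0],
  [100, [-100, 30, -120], 0],
  [100, [-150, 45, -120], 0],
  [100, [-200, 60, -120], 0],
  [100, [-230, 75, -120], 0],
  [100, [-230, 75, -120], 0],
  [100, [-230, 75, -120], 0],
])

```text
t: 6.8
tool_pos: [0.5368, 0.1033, 0.3305]
tool_rot: [-2.221, -2.221, 0.0]
contact_force: [0.5, -0.0, 0.9]
opening: 0.0852
grip_force: 0.0
```

```bash
python3 look.py w4 Y K G B
```

```text
[0.5368 0.1033 0.3305] [ 0.5 -0.   0.9] 6.8
Y 244 70 [60. 67.] h.009 [0.4638 0.2184] h.074 [0.4801 0.2112] h.098 [0.4862 0.2085]
K 12 369 [46. 15.] h.009 [ 0.0645 -0.1901] h.074 [ 0.1701 -0.106 ] h.098 [ 0.2091 -0.0749]
K 590 371 [111.  37.] h.009 [ 0.9464 -0.1885] h.074 [ 0.8548 -0.1047] h.098 [ 0.821  -0.0738]
K 604 346 [92.  6.] h.009 [ 0.9493 -0.1396] h.074 [ 0.857  -0.0668] h.098 [ 0.823  -0.0399]
K 319 326 [543. 147.] h.009 [ 0.5366 -0.0915] h.074 [ 0.5366 -0.0294] h.098 [ 0.5366 -0.0065]
K 71 210 [165.  82.] h.009 [0.2468 0.0721] h.074 [0.3117 0.0976] h.098 [0.3356 0.107 ]
K 468 123 [38. 35.] h.009 [0.6897 0.1689] h.074 [0.6555 0.1728] h.098 [0.6429 0.1742]
K 127 129 [141.  12.] h.009 [0.3356 0.1636] h.074 [0.3806 0.1686] h.098 [0.3972 0.1705]
K 474 18 [37. 41.] h.009 [0.6806 0.2639] h.074 [0.6485 0.2465] h.098 [0.6366 0.24  ]
K 20 3 [39. 13.] h.009 [0.2522 0.2829] h.074 [0.3159 0.2613] h.098 [0.3394 0.2533]
G 175 286 [26. 29.] h.009 [ 0.3537 -0.03  ] h.074 [0.3946 0.0183] h.098 [0.4097 0.0362]
G 238 215 [47. 54.] h.009 [0.4443 0.0672] h.074 [0.465  0.0938] h.098 [0.4726 0.1036]
B 591 325 [10. 44.] h.009 [ 0.9144 -0.0989] h.074 [ 0.83   -0.0352] h.098 [ 0.7988 -0.0117]
B 253 332 [33. 43.] h.009 [ 0.4464 -0.1038] h.074 [ 0.4666 -0.039 ] h.098 [ 0.4741 -0.0151]
B 320 211 [26. 29.] h.009 [0.5367 0.0719] h.074 [0.5367 0.0974] h.098 [0.5367 0.1069]
```

View pics/w4.png

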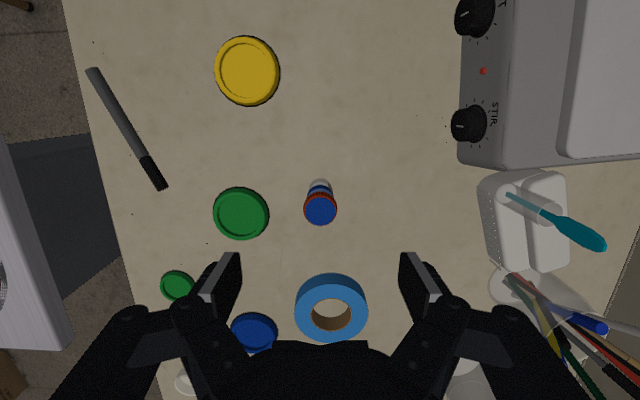

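step_arm([
  [80, [-5, 0, 45], 0],
  [80, [-5, 0, 90], 0],
  [80, [-5, 0, 125], 0],
  [80, [-5, 0, 135], 0],
  [80, [-5, 0, 135], 0],
  [20, [-5, 0, 135], 0],
  [20, [-5, 0, 135], 0],
  [20, [-5, 0, 135], 0],
  [20, [-5, 0, 135], 0],
  [20, [-5, 0, 135], 0],
  [20, [-5, 0, 135], 0],
  [20, [-5, 0, 135], 0],
])

```text
t: 8.35
tool_pos: [0.5378, 0.098, 0.1973]
tool_rot: [2.221, 2.22, 0.003]
contact_force: [-1.3, -0.4, 5.8]
opening: 0.0258
grip_force: 24.7
```

step_arm([
  [20, [0, 0, -20], 0],
  [20, [0, 0, -50], 0],
  [20, [0, 0, -80], 0],
  [20, [-30, -12, -80], 0],
  [20, [-70, -30, -80], 0],
  [20, [-110, -45, -80], 0],
  [20, [-150, -60, -80], 0],
  [20, [-190, -75, -80], 0],
  [20, [-230, -88, -80], 0],
  [20, [-250, -88, -80], 0],
  [20, [-250, -88, -80], 0],
  [20, [-250, -88, -80], 0],
])

```text
t: 9.85
tool_pos: [0.449, -0.1516, 0.2761]
tool_rot: [2.221, 2.222, 0.0]
contact_force: [-0.1, 0.2, -0.2]
opening: 0.0257
grip_force: 24.7
```

```bash
python3 look.py w5 B G O
```

```text
[ 0.449  -0.1516  0.2761] [-0.1  0.2 -0.2] 9.85
B 320 316 [52. 62.] h.009 [ 0.4492 -0.2818] h.074 [ 0.4492 -0.2232] h.098 [ 0.4491 -0.2016]
B 315 267 [37. 42.] h.009 [ 0.4441 -0.2215] h.074 [ 0.4455 -0.1795] h.098 [ 0.446 -0.164]
B 316 152 [71. 71.] h.009 [ 0.4457 -0.1072] h.074 [ 0.4466 -0.0966] h.098 [ 0.4469 -0.0927]
G 454 299 [17. 31.] h.009 [ 0.5894 -0.2601] h.074 [ 0.5508 -0.2075] h.098 [ 0.5365 -0.188 ]
G 198 60 [50. 58.] h.009 [ 0.3538 -0.0348] h.074 [ 0.38   -0.0442] h.098 [ 0.3897 -0.0476]
O 446 287 [17. 36.] h.009 [ 0.579  -0.2456] h.074 [ 0.5432 -0.197 ] h.098 [ 0.53  -0.179]
O 320 314 [67. 83.] h.009 [ 0.4491 -0.2792] h.074 [ 0.4491 -0.2213] h.098 [ 0.4491 -0.2   ]
```

View pics/w5.png

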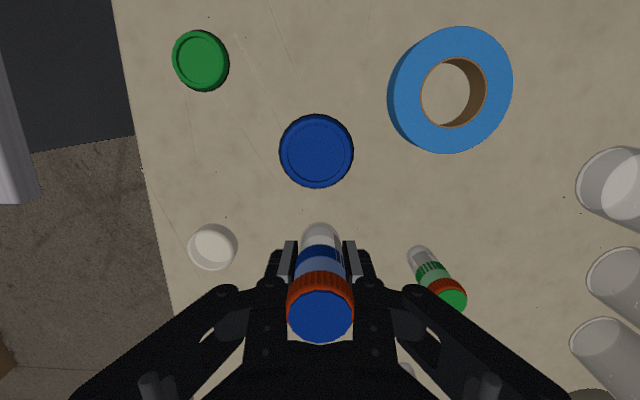

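step_arm([
  [20, [20, -3, 0], 0],
  [20, [45, -3, 0], 0],
  [20, [45, -3, 0], 0],
  [20, [45, -3, 30], 0],
  [20, [45, -3, 55], 0],
  [20, [45, -3, 70], 0],
  [20, [45, -3, 75], 0],
  [20, [45, -3, 76], 0],
  [20, [45, -3, 76], 0],
  [40, [45, -3, 76], 0],
  [60, [45, -3, 76], 0],
  [60, [45, -3, 76], 0],
])

```text
t: 11.4
tool_pos: [0.446, -0.107, 0.1998]
tool_rot: [2.221, 2.221, 0.0]
contact_force: [0.0, -0.5, 0.8]
opening: 0.0508
grip_force: 0.0
```

step_arm([
  [60, [0, 0, -40], 0],
  [80, [0, 0, -90], 0],
  [100, [0, 0, -130], 0],
  [100, [-40, 40, -130], 0],
  [100, [-80, 80, -130], 0],
  [100, [-102, 102, -130], 0],
  [100, [-102, 102, -130], 0],
  [100, [-102, 102, -130], 0],
])

```text
t: 12.4
tool_pos: [0.5476, -0.2086, 0.3291]
tool_rot: [-2.22, -2.22, 0.0]
contact_force: [0.7, 0.5, 1.1]
opening: 0.0854
grip_force: 0.0
```

```bash
python3 look.py w6 B G O Y
```

```text
[ 0.5476 -0.2086  0.3291] [0.7 0.5 1.1] 12.4
B 184 80 [33. 38.] h.009 [ 0.4145 -0.1019] h.074 [ 0.4444 -0.1073] h.098 [ 0.4555 -0.1093]
B 218 86 [54. 62.] h.009 [ 0.4472 -0.1085] h.074 [ 0.4697 -0.1124] h.098 [ 0.4781 -0.1138]
G 319 208 [27. 29.] h.009 [ 0.5471 -0.236 ] h.074 [ 0.5472 -0.2113] h.098 [ 0.5472 -0.2021]
G 113 12 [31. 42.] h.009 [ 0.3547 -0.0416] h.074 [ 0.398  -0.0605] h.098 [ 0.4141 -0.0675]
```

View pics/w6.png

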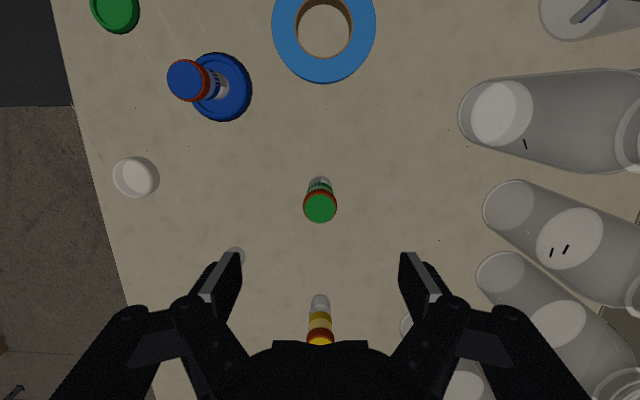

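step_arm([
  [80, [-2, 0, 45], 0],
  [80, [-2, 0, 90], 0],
  [80, [-2, 0, 125], 0],
  [80, [-2, 0, 133], 0],
  [80, [-2, 0, 133], 0],
  [20, [-2, 0, 133], 0],
  [20, [-2, 0, 133], 0],
  [20, [-2, 0, 133], 0],
  [20, [-2, 0, 133], 0],
  [20, [-2, 0, 133], 0],
  [20, [-2, 0, 133], 0],
])

```text
t: 13.82
tool_pos: [0.5487, -0.2114, 0.1984]
tool_rot: [2.22, 2.22, 0.001]
contact_force: [-0.8, 1.3, 6.0]
opening: 0.0259
grip_force: 24.7
```

step_arm([
  [20, [0, 0, -20], 0],
  [20, [0, 0, -60], 0],
  [20, [0, 0, -105], 0],
  [20, [35, -10, -110], 0],
  [20, [80, -30, -110], 0],
  [20, [125, -50, -110], 0],
  [20, [170, -75, -110], 0],
  [20, [210, -95, -110], 0],
  [20, [234, -102, -110], 0],
  [20, [234, -102, -80], 0],
  [20, [234, -102, -80], 0],
  [20, [234, -102, -80], 0],
])

```text
t: 15.32
tool_pos: [0.4463, 0.0228, 0.2778]
tool_rot: [2.221, 2.22, 0.001]
contact_force: [-0.1, -0.4, 0.1]
opening: 0.0257
grip_force: 24.7
```

```bash
python3 look.py w7 G
```

```text
[0.4463 0.0228 0.2778] [-0.1 -0.4  0.1] 15.325
G 320 313 [51. 62.] h.009 [ 0.4465 -0.1049] h.074 [ 0.4465 -0.0474] h.098 [ 0.4465 -0.0262]
G 225 253 [37. 43.] h.009 [ 0.3538 -0.0323] h.074 [0.3791 0.0054] h.098 [0.3884 0.0193]
G 317 151 [69. 71.] h.009 [0.4443 0.0675] h.074 [0.4449 0.0779] h.098 [0.4451 0.0817]
```

View pics/w7.png

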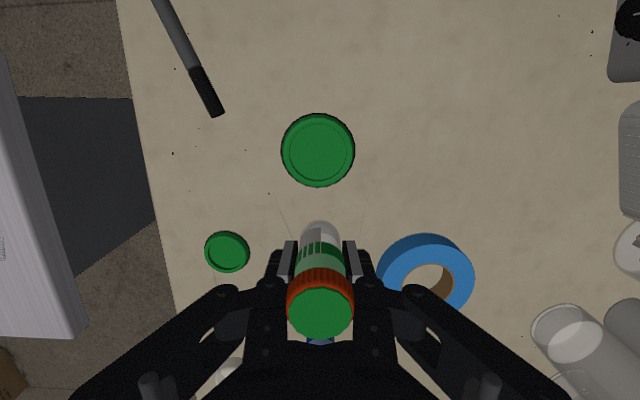

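step_arm([
  [20, [20, -1, 0], 0],
  [20, [45, -1, 0], 0],
  [20, [45, -1, 0], 0],
  [20, [45, -1, 30], 0],
  [20, [45, -1, 55], 0],
  [20, [45, -1, 70], 0],
  [20, [45, -1, 75], 0],
  [20, [45, -1, 76], 0],
  [20, [45, -1, 76], 0],
  [40, [45, -1, 76], 0],
  [60, [45, -1, 76], 0],
  [60, [45, -1, 76], 0],
])

```text
t: 16.88
tool_pos: [0.445, 0.068, 0.2007]
tool_rot: [2.221, 2.221, 0.0]
contact_force: [0.4, -0.4, 0.5]
opening: 0.0512
grip_force: 0.0
```

step_arm([
  [60, [0, 0, -40], 0],
  [80, [0, 0, -90], 0],
  [100, [0, 0, -130], 0],
  [100, [-50, 12, -130], 0],
  [100, [-105, 25, -130], 0],
  [100, [-160, 38, -130], 0],
  [100, [-215, 50, -130], 0],
  [100, [-270, 63, -130], 0],
  [100, [-325, 76, -130], 0],
  [100, [-380, 89, -130], 0],
  [100, [-435, 102, -130], 0],
  [100, [-435, 102, -130], 0],
])

```text
t: 18.38
tool_pos: [0.5469, -0.3704, 0.3297]
tool_rot: [-2.225, -2.217, 0.001]
contact_force: [-0.6, 0.5, -0.9]
opening: 0.0855
grip_force: 0.0
```

```bash
python3 look.py w8 Y O G
```

```text
[ 0.5469 -0.3704  0.3297] [-0.6  0.5 -0.9] 18.375
Y 320 201 [28. 29.] h.009 [ 0.5476 -0.3901] h.074 [ 0.5475 -0.3671] h.098 [ 0.5475 -0.3586]
O 191 120 [34. 38.] h.009 [ 0.4161 -0.3014] h.074 [ 0.4455 -0.2983] h.098 [ 0.4564 -0.2972]
```

View pics/w8.png

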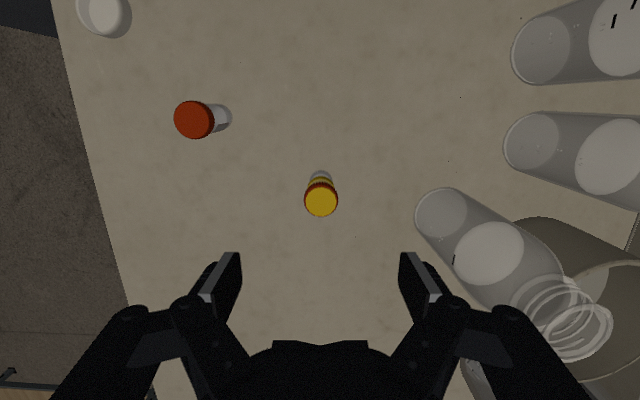

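step_arm([
  [80, [0, 1, 45], 0],
  [80, [0, 1, 90], 0],
  [80, [0, 1, 125], 0],
  [80, [0, 1, 133], 0],
  [80, [0, 1, 133], 0],
  [20, [0, 1, 133], 0],
  [20, [0, 1, 133], 0],
  [20, [0, 1, 133], 0],
  [20, [0, 1, 133], 0],
  [20, [0, 1, 133], 0],
  [20, [0, 1, 133], 0],
])

```text
t: 19.8
tool_pos: [0.5486, -0.3675, 0.1995]
tool_rot: [2.22, 2.22, 0.0]
contact_force: [-0.6, 0.6, 6.9]
opening: 0.0257
grip_force: 25.1
```

step_arm([
  [20, [0, 0, -20], 0],
  [20, [0, 0, -60], 0],
  [20, [0, 0, -105], 0],
  [20, [35, 0, -115], 0],
  [20, [80, 0, -115], 0],
  [20, [125, 0, -115], 0],
  [20, [175, -10, -115], 0],
  [20, [225, -20, -115], 0],
  [20, [275, -30, -115], 0],
  [20, [325, -40, -115], 0],
  [20, [375, -50, -115], 0],
  [20, [425, -60, -115], 0],
])

```text
t: 21.3
tool_pos: [0.4873, 0.0595, 0.3137]
tool_rot: [2.221, 2.22, 0.002]
contact_force: [1.0, 0.6, -0.6]
opening: 0.0252
grip_force: 24.8
```

step_arm([
  [20, [50, -12, 0], 0],
  [20, [95, -24, 0], 0],
  [20, [116, -24, 0], 0],
  [20, [116, -24, 35], 0],
  [20, [116, -24, 35], 0],
  [20, [116, -24, 35], 0],
])

```text
t: 22.05
tool_pos: [0.4642, 0.1738, 0.2788]
tool_rot: [2.222, 2.221, 0.001]
contact_force: [0.2, 0.6, -1.0]
opening: 0.0255
grip_force: 24.8
```

```bash
python3 look.py w9 Y G
```

```text
[0.4642 0.1738 0.2788] [ 0.2  0.6 -1. ] 22.05
Y 319 311 [50. 62.] h.009 [0.4643 0.048 ] h.074 [0.4643 0.1048] h.098 [0.4643 0.1257]
Y 317 262 [28. 51.] h.009 [0.4622 0.1087] h.074 [0.4628 0.1489] h.098 [0.463  0.1638]
Y 319 150 [69. 71.] h.009 [0.4637 0.2189] h.074 [0.4639 0.2292] h.098 [0.4639 0.2329]
G 230 364 [14. 24.] h.009 [ 0.359  -0.0309] h.074 [0.3877 0.0473] h.098 [0.3983 0.0762]
```

View pics/w9.png

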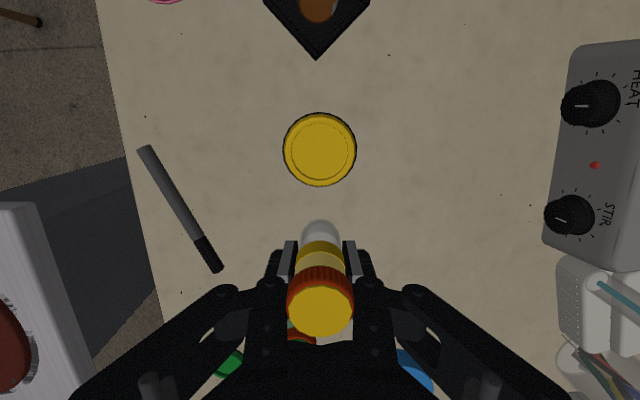

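Holder at (319,150) → (0.464, 0.219), 45 mm ahead; the bottle stands in the tray behind.

step_arm([
  [20, [20, 0, 0], 0],
  [20, [45, 0, 0], 0],
  [20, [45, 0, 0], 0],
  [20, [45, 0, 30], 0],
  [20, [45, 0, 55], 0],
  [20, [45, 0, 70], 0],
  [20, [45, 0, 75], 0],
  [20, [45, 0, 76], 0],
  [20, [45, 0, 76], 0],
  [40, [45, 0, 76], 0],
  [60, [45, 0, 76], 0],
  [60, [45, 0, 76], 0],
])

```text
t: 23.6
tool_pos: [0.4639, 0.219, 0.2016]
tool_rot: [2.221, 2.221, 0.0]
contact_force: [0.5, -0.6, 0.0]
opening: 0.0513
grip_force: 0.0
```

step_arm([
  [70, [0, 0, -40], 0],
  [80, [0, 0, -90], 0],
  [100, [0, 0, -150], 0],
  [100, [0, 0, -200], 0],
  [100, [0, 0, -200], 0],
  [100, [0, 0, -200], 0],
  [100, [0, 0, -200], 0],
])

```text
t: 24.48
tool_pos: [0.4636, 0.2189, 0.3993]
tool_rot: [-2.22, -2.22, 0.005]
contact_force: [-0.0, 0.1, -0.0]
opening: 0.0853
grip_force: 0.0
```

```bash
python3 look.py w10 Y G
python3 - <<'E'
from h import *
im,_=snap('scene','s2.png'); sd,_=snap('side','sd2.png'); w=cv2.imread('pics/w10.png')
a=cv2.resize(im[140:260,180:480,::-1],(750,300)); b=cv2.resize(w[:260,160:480],(369,300)); c=cv2.resize(sd[150:310,210:410,::-1],(375,300))
cv2.imwrite('pics/f.png',np.vstack([a,np.hstack([b,c])[:,:750] if b.shape[1]+c.shape[1]>=750 else cv2.copyMakeBorder(np.hstack([b,c]),0,0,0,750-744,0)]))
E
```

```text
[0.4636 0.2189 0.3993] [-0.   0.1 -0. ] 24.475
Y 322 183 [22. 23.] h.009 [0.4654 0.2001] h.074 [0.4651 0.2184] h.098 [0.4649 0.2252]
Y 321 168 [43. 44.] h.009 [0.4637 0.2208] h.074 [0.4637 0.2354] h.098 [0.4637 0.2408]
G 253 319 [21. 25.] h.009 [ 0.3537 -0.0308] h.074 [0.3735 0.0293] h.098 [0.3809 0.0515]
G 307 298 [16. 20.] h.009 [0.4419 0.0118] h.074 [0.4458 0.0642] h.098 [0.4473 0.0836]
G 308 266 [32. 40.] h.009 [0.4449 0.0709] h.074 [0.4482 0.1126] h.098 [0.4495 0.128 ]
```

View pics/f.png

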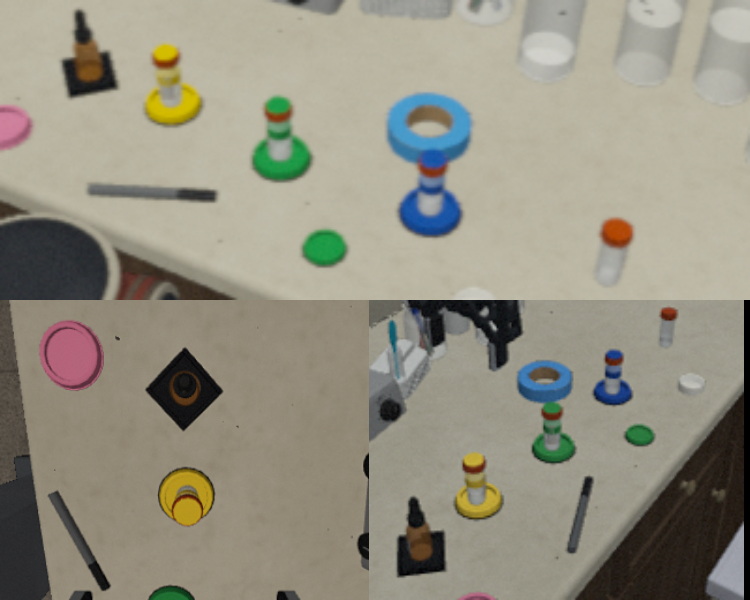

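All four items stand upright and centred, and the plain tube and tape roll have not moved.

```bash
python3 -c "
from station import finish_job
print(finish_job())"
```

```text
the job is handed in; nothing more can be done
None
```

The job is handed in: in the last pictures the three marked tubes stand upright in the holders of their own colour, the amber bottle stands in the black tray, and the plain tube and tape roll look unmoved; `finish_job` gave no verdict.

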